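# Clip the grooming tub shut on the turntable

### The job

The tub on the turntable has its lid on, but its four clips still stand open: fold every clip down until it clicks home flat against the tub. If something stands too close to get at a clip, gently turn the turntable instead of moving that thing. Leave everything else standing or lying as it is; what is on the turntable may ride round with it.

Things in the scene. Friction and masses are not known exactly. Their poses are not given: they have to be found in the camera images.
- tub_top (a point): centre of the lid's top (142 mm above the table) of the white tub, which sits fast in the recess of the round lazy-susan platter, on its turning axis. x along the tub, y across, z up. The lid's edge lies at x = +-95, y = +-62 mm, 4 to 14 mm below this point; the body under it is 182 by 120 mm. A clip is hinged in the middle of each end and side of the lid
- clip_end1 (a joint): clip on the tub's +x end: white flap 46 mm wide, 36 long, 3 thick, lip at its free edge. Hinge line level along the lid's edge, centred at x = +98, y = 0, z = -6 mm from tub_top. 0: clicked home, hanging flat on the tub; 1.57: straight out; more: leaning up; stop 2.6. Stiff hinge, stays where left (0.5 N at the free edge moves it). The last 0.25 rad needs about 4 N pushed inwards on its lower half
- clip_end2 (a joint): clip on the tub's -x end: white flap 46 mm wide, 36 long, 3 thick, lip at its free edge. Hinge line level along the lid's edge, centred at x = -98, y = 0, z = -6 mm from tub_top. 0: clicked home, hanging flat on the tub; 1.57: straight out; more: leaning up; stop 2.6. Stiff hinge, stays where left (0.5 N at the free edge moves it). The last 0.25 rad needs about 4 N pushed inwards on its lower half
- clip_side1 (a joint): clip on the tub's +y side: white flap 74 mm wide, 36 long, 3 thick, lip at its free edge. Hinge line level along the lid's edge, centred at x = 0, y = +65, z = -6 mm from tub_top. 0: clicked home, hanging flat on the tub; 1.57: straight out; more: leaning up; stop 2.6. Stiff hinge, stays where left (0.5 N at the free edge moves it). The last 0.25 rad needs about 4 N pushed inwards on its lower half
- clip_side2 (a joint): clip on the tub's -y side: white flap 74 mm wide, 36 long, 3 thick, lip at its free edge. Hinge line level along the lid's edge, centred at x = 0, y = -65, z = -6 mm from tub_top. 0: clicked home, hanging flat on the tub; 1.57: straight out; more: leaning up; stop 2.6. Stiff hinge, stays where left (0.5 N at the free edge moves it). The last 0.25 rad needs about 4 N pushed inwards on its lower half
- platter (a joint): angle of the wooden lazy-susan platter (300 mm across, top 38 mm above the table) with the tub on it, counter-clockwise from above, 0 at the start, free to turn a full turn either way. It stays where it is left; turning takes about 0.08 N m, for instance 1 N pushed sideways on a corner of the tub
- crock_mid (a point): centre of a white ceramic tool crock, 100 mm across below, flaring to 120 mm at its rim, 150 mm high, with shears and other tools standing up in it to 230 mm above its foot, within 50 mm of its axis. Loose, about 1.2 kg, stands on the mat right beside the turntable. This point is 75 mm above its foot
- tall_jar_mid (a point): point on the axis of a tall glass tool jar, 100 mm across, with a wider steel lid (120 mm across, from 166 to 194 mm above its foot) and a knob up to 222 mm. Loose, about 0.8 kg, stands on the mat right beside the turntable. This point is 110 mm above its foot
- jar_mid (a point): centre of a squat glass jar with an aluminium screw lid, 94 mm across, 66 mm high. Loose, stands on the mat next to the turntable. This point is 33 mm above its foot
- brush_mid (a point): middle of the orange plastic pin brush, 230 mm long (x along it), 62 mm wide, 30 mm high, lying pins down on the mat in front of the turntable
- dish_mid (a point): centre of the small glass dish, 48 mm across, 20 mm high, loose on the platter beside the tub; it rides round with it
- dropper_mid (a point): centre of the small amber dropper bottle, 36 mm across, 70 mm high, loose on the platter by a corner of the tub; it rides round with it, and tips over if the platter is jerked
- comb_mid (a point): centre of the steel comb, 150 by 24 by 4 mm, lying loose on the platter beside the tub; it rides round with it
Not all that is in view belongs to the job. Of the things shaped like the part that bears brush_mid, the orange one is meant.

How it is judged:
By the outcome, as a careful person would: the job done as asked, in the order asked, and still so for the second after the job is handed in, with the robot touching nothing.
It also fails if it takes over 51 s, if anything falls off the work surface, if the arm or the gripper's body presses on something with over 40 N, if the wrist force passes 120 N, or if a joint passes its speed limit or range.

### The arm

A 6-joint arm with a two-finger parallel gripper is mounted at the origin on the work surface. World frame = base frame: x ahead of the robot, y to its left, z up, the work surface at z = 0. Lengths are in mm, angles in rad, forces in N, time in s.
With the tool pointing down it reaches from about 325 to 875 mm from the base axis. Payload 4.4 kg.
Tool frame: the origin (TCP) lies at the very end of the fingers, on their centre line; the grasp point (between the pads) lies 19 mm behind it; z points along the fingers, y is the line along which they close (so a half turn about z gives the same grasp; the last joint's range is limited). The gripper opens to 85 mm and grips with 20 to 120 N. Pads are 22 mm wide; open, the fingers measure 114 mm over their backs; the gripper's body (76 mm by 85 mm) begins 54 mm behind the grasp point. The pads swing forward as they close: fully open they stand 13 mm farther back than shut.
Start: joints at [1.117, 0.207, 1.542, -0, 1.393, -0.15], TCP at [172.02, 548.668, 231.282] pointing down, gripper open.
Joint ranges: [-2.73, 2.73], [-0.86, 2.22], [0.23, 2.46], [-1.11, 4.25], [0.08, 2.63], [-2.82, 2.82]. Speed limits (rad/s): [2.79, 2.79, 3.14, 3.14, 3.14, 3.14].

### API

Orientations are given as a 3x3 rotation matrix whose columns are the frame's x, y, z axes.
In Python, from rig import r gives the robot as it stands.
- The arm moves only by the tool arm_command, never from a script. Its argument "deltas" is a list of rows, each a list of 7 numbers: the turn, a rotation vector about the tool's x, y, z in rad, then the shift along the tool's x, y, z in mm, then the opening, from 0 (shut) to 1 (fully open). A call has 1 to 12 rows; each row is the pose to reach, as a shift and turn from the pose commanded when the call began, along the tool's axes at that moment; what a row does not reach only later rows make up. A row lasts 1/12 s, in which the tool goes at most 41.7 mm and 7.16 degrees, less where a joint would pass 70% of its speed; a pose out of reach is approached as far as the arm can. A call with a gripper value outside its range is refused whole. The fingers move at their own pace and stop on an object; the grip force is fixed at half the most. Time passes only in rows, so rows that repeat a pose let the fingers close. It gives the time, the measured TCP pose, the force, the opening and the grip force at its end, in the units of the state.
- r.observe(): the state, without advancing time (a new reading comes with each control period).
- r.snapshot(name): name is "scene" or "top" or "wrist"; returns the picture (480x640x3 uint8, blue, green, red); there is no depth.
- r.get_calibration(name): a dict with "intrinsics" (3x3 intrinsics, pixels), "rvec" (rotation vector, rad) and "tvec" (3), from world to camera coordinates, as OpenCV has them; the wrist camera has in their place "hand_eye" (4x4, takes a point from camera to tool coordinates, whose origin is the TCP and whose axes are the flange's). Camera axes: x right, y down, z forward; pixel columns grow to the right and rows downward; lengths in mm; the calibration is good to about 2 mm. A picture is of the moment at which its call begins: read the wrist's pose just before it. get_calibration takes no time and is no camera call.
- r.close_job(): hands the job in; it is judged then, once.
The state is a dict: "time_s": time; "q": joint angles; "qd": joint speeds; "joint_torque": joint torques, N m; "tool_pos": TCP position; "tcp_rot": TCP orientation; "force": force on the tool from outside, world axes, zero at the start; "torque": the same for the moment, N m; "gripper_width": opening from 0.0 (shut) to 1.0 (fully open); "grip_force": force on a finger pad.
Only numpy, scipy, OpenCV 4.12 (cv2) and the standard library are available. Lean on these libraries where they do the work, as an engineer would, in place of code of your own. Each camera call takes 0.05 s, during which the arm holds its last target. There are 200 camera calls.

## Working session

There is one attempt and no reset: what is moved stays moved. The work goes in short steps, Python scripts to look and compute and a tool call to move; the robot and the scene stay as the last step left them, time stands still between calls to the robot, and variables do not carry over. Pictures are saved under pics/ and viewed, at most 10 in all, crops included, and the job is handed in when it is done.

Besides the shell and the picture viewer there is one more tool, called after "Emit:" as name(argument=value, ...), one argument or row to a line, values as JSON. arm_command: Moves the arm, as the interface text tells. Its arguments: {"type":"object","properties":{"deltas":{"type":"array","items":{"type":"array","items":{"type":"number"}}}},"required":["deltas"]}

```bash
mkdir -p pics; ls; python3 - <<'E'
from rig import r
import cv2,numpy as np
for n in("scene","top"):
    im=r.snapshot(n); cv2.imwrite(f"pics/{n}0.png",im)
    c=r.get_calibration(n);R=cv2.Rodrigues(np.array(c["rvec"],float))[0]
    print(n,np.round(c["intrinsics"],1).tolist(),"cam at",np.round(-R.T@np.array(c["tvec"]).ravel()),np.round(R,2).tolist())
s=r.observe();print(s["time_s"],np.round(s["tcp_rot"],3).tolist())
print(r.get_calibration("wrist"))
E
```

```text
pics
scene [[593.6, 0.0, 311.7], [0.0, 593.6, 237.3], [0.0, 0.0, 1.0]] cam at [1216.  499. 1476.] [[-0.51, 0.86, -0.01], [0.74, 0.43, -0.52], [-0.45, -0.27, -0.85]]
top [[439.4, 0.0, 323.4], [0.0, 439.4, 230.8], [0.0, 0.0, 1.0]] cam at [ 329.   92. 1439.] [[0.02, -1.0, 0.01], [-0.99, -0.02, -0.14], [0.14, -0.01, -0.99]]
0.1 [[-0.954, 0.299, -0.001], [0.299, 0.954, -0.002], [0.0, -0.002, -1.0]]
{'intrinsics': array([[346.18542085,   0.        , 320.35706735],
       [  0.        , 346.18542085, 239.5328822 ],
       [  0.        ,   0.        ,   1.        ]]), 'hand_eye': array([[ 7.27731259e-04, -9.57715792e-01, -2.87715018e-01,
         7.31593123e+01],
       [ 9.99999699e-01,  6.19383652e-04,  4.67606925e-04,
         3.60010389e-01],
       [-2.69628558e-04, -2.87715272e-01,  9.57715955e-01,
        -1.41968624e+02],
       [ 0.00000000e+00,  0.00000000e+00,  0.00000000e+00,
         1.00000000e+00]])}
```

View pics/scene0.png

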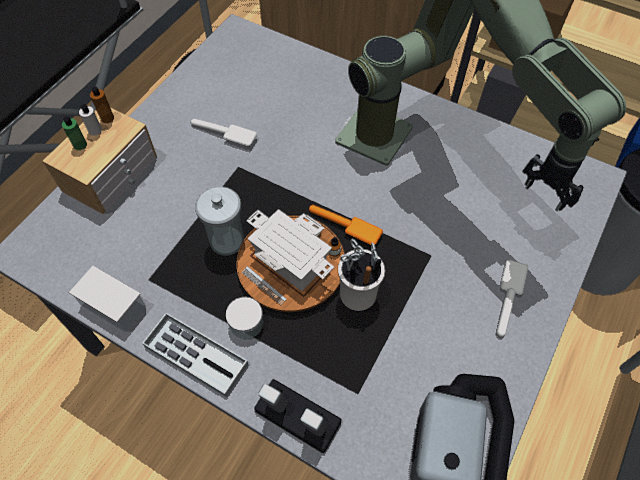

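View pics/top0.png

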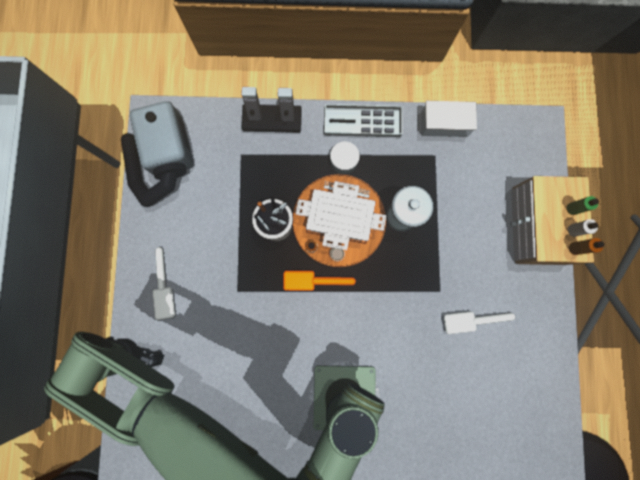

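Top view: the tub sits at about (340,216) with its long axis roughly horizontal. The crock is at (272,218), the tall jar at (412,207), the squat jar at (344,156), the brush in front at (318,281). I'll zoom in.

```bash
cat > h.py <<'E'
import cv2,numpy as np
from rig import r
def cam(n):
    c=r.get_calibration(n);R=cv2.Rodrigues(np.array(c["rvec"],float))[0]
    return np.array(c["intrinsics"]),R,np.array(c["tvec"],float).ravel()
def ray(n,uv):
    K,R,t=cam(n);return -R.T@t,R.T@np.linalg.inv(K)@np.array([uv[0],uv[1],1.])
def plane(n,uv,z):
    o,d=ray(n,uv);return o+d*(z-o[2])/d[2]
def proj(n,p):
    K,R,t=cam(n);q=K@(R@np.array(p,float)+t);return q[:2]/q[2]
def wray(uv,s):
    c=r.get_calibration("wrist");H=np.array(c["hand_eye"]);R=np.array(s["tcp_rot"])
    return R@H[:3,3]+np.array(s["tool_pos"]),R@H[:3,:3]@np.linalg.inv(c["intrinsics"])@np.array([uv[0],uv[1],1.])
def tri(a,b):
    (o,d),(p,e)=a,b
    s,t=np.linalg.lstsq(np.c_[d,-e],p-o,rcond=None)[0]
    return (o+d*s+p+e*t)/2,np.linalg.norm(o+d*s-p-e*t)
E
python3 - <<'E'
import cv2,numpy as np
a=cv2.imread("pics/top0.png")[140:300,230:450];b=cv2.imread("pics/scene0.png")[170:350,180:410]
cv2.imwrite("pics/c1.png",cv2.resize(a,(792,576),interpolation=cv2.INTER_CUBIC))
cv2.imwrite("pics/c2.png",cv2.resize(b,(759,594),interpolation=cv2.INTER_CUBIC))
E
```

```text
(no output)
```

View pics/c1.png

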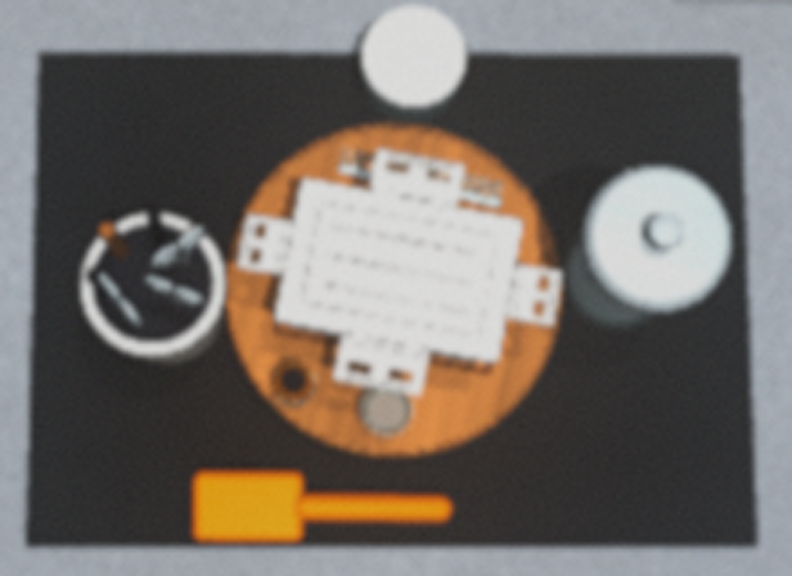

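View pics/c2.png

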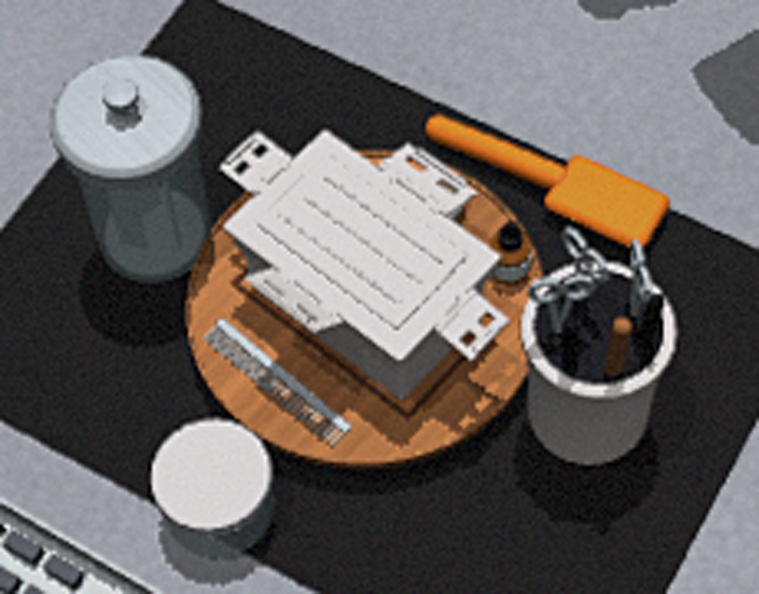

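The crops show the lid corners (top crop: (303,178), (523,213), (497,362), (275,325)). The crock lies close to the +y-side end clip, the tall jar close to the other end clip. The comb lies on the far side, and the dropper and dish on the near side.

```bash
python3 - <<'E'
from h import *
T=lambda u,v:(230+u/3.6-.36,140+v/3.6-.36)
S=lambda u,v:(180+u/3.3-.35,170+v/3.3-.35)
prs={"NW":((303,178),(400,358)),"NE":((523,213),(225,230)),"SE":((497,362),(325,130)),"SW":((275,325),(500,258)),
"W1":((246,213),(475,358)),"W2":((238,270),(510,318)),
"E1":((562,268),(220,167)),"E2":((555,325),(258,130)),
"S1":((335,378),(475,190)),"S2":((424,395),(412,145)),
"crock":((152,283),(600,325)),"jarlid":((658,238),(126,118)),"squat":((414,56),(212,474)),"dropper":((293,379),(511,233)),"N1 far left":((378,150),(315,325)),"N2":((466,165),(248,285))}
for k,(a,b) in prs.items():
    p,e=tri(ray("top",T(*a)),ray("scene",S(*b)));print(k,np.round(p),round(e,1))
C=[plane("top",T(*prs[k][0]),142) for k in("NW","NE","SE","SW")]
print("c",np.mean(C,0)); print("edge angs",[np.degrees(np.arctan2(*(C[j]-C[i])[[1,0]])) for i,j in((0,1),(3,2),(1,2),(0,3))],[np.linalg.norm(C[j]-C[i]) for i,j in((0,1),(3,2),(1,2),(0,3))])
print("platter c",plane("top",T(393,290),38), "dish",plane("top",T(385,412),58),"dropper",plane("top",T(293,379),108),"brush",[plane("top",T(*u),30)[:2].round() for u in((195,472),(195,540),(303,540),(452,508))],"crockrim",plane("top",T(152,283),150),"r",[plane("top",T(80,283),150)[1],plane("top",T(226,283),150)[1]],"jar",plane("top",T(658,238),194),"squat",plane("top",T(414,56),66))
E
```

```text
NW [633. 109. 138.] 2.2
NE [606. -74. 138.] 7.3
SE [481. -55. 135.] 2.4
SW [510. 129. 126.] 0.2
W1 [602. 157. 134.] 3.9
W2 [555. 163. 128.] 2.6
E1 [ 560. -107.  143.] 4.3
E2 [ 512. -102.  140.] 4.3
S1 [466.  79. 128.] 2.6
S2 [452.   7. 123.] 8.9
crock [538. 232. 154.] 2.6
jarlid [ 579. -179.  184.] 3.0
squat [764.  14.  66.] 3.3
dropper [468. 115.  93.] 2.9
N1 far left [653.  47. 164.] 0.8
N2 [644. -25. 150.] 6.3
c [557.05304783  26.30844175 142.        ]
edge angs [np.float64(-97.92767110034758), np.float64(-98.31364659103018), np.float64(170.51731170374518), np.float64(170.7432198825404)] [np.float64(186.6716500968535), np.float64(186.14262952717553), np.float64(127.8307575990418), np.float64(126.5637842390514)]
platter c [556.08554848  26.64165279  38.        ] dish [444.52815141  32.97171429  58.        ] dropper [466.68778229 113.36172615 108.        ] brush [array([390., 200.]), array([330., 198.]), array([332., 102.]), array([363., -29.])] crockrim [539.42818164 230.77111176 150.        ] r [np.float64(290.0039438767051), np.float64(169.81227202336146)] jar [ 577.76968987 -178.44405451  194.        ] squat [764.7665464   12.24046206  66.        ]
```

Centre is about (557,27), with the tub's long axis at about 81°. The side clips (near and far) can be reached now. The end clips face the crock and the tall jar, so afterwards I'll turn the platter about 25° clockwise. Near side first.

Emit:
arm_command(
  deltas=[
    [0, 0, -0.07, -25, -22, 5, 0],
    [0, 0, -0.15, -55, -50, 10, 0],
    [0, 0, -0.15, -90, -80, 15, 0],
    [0, 0, -0.15, -125, -112, 20, 0],
    [0, 0, -0.15, -160, -144, 20, 0],
    [0, 0, -0.15, -195, -175, 20, 0],
    [0, 0, -0.15, -230, -206, 20, 0],
    [0, 0, -0.15, -265, -238, 20, 0],
    [0, 0, -0.15, -300, -270, 20, 0],
    [0, 0, -0.15, -335, -300, 20, 0],
    [0, 0, -0.15, -370, -330, 20, 0],
    [0, 0, -0.15, -400, -360, 20, 0],
  ],
)

```text
time_s: 1.1
tool_pos: [422.8, 125.0, 211.1]
tcp_rot: [[-0.988, 0.153, 0.0], [0.153, 0.988, 0.0], [0.0, 0.0, -1.0]]
force: [1.2, 0.5, 0.4]
gripper_width: -0.001
grip_force: 0.0
```

Emit:
arm_command(
  deltas=[
    [0, 0, 0, -20, -25, 0, 0],
    [0, 0, 0, -35, -41, 0, 0],
    [0, 0, 0, -35, -41, 0, 0],
  ],
)

```text
time_s: 1.35
tool_pos: [452.6, 77.5, 211.2]
tcp_rot: [[-0.987, 0.158, 0.001], [0.158, 0.987, -0.002], [-0.001, -0.001, -1.0]]
force: [0.9, -0.1, 0.5]
gripper_width: 0.001
grip_force: 0.0
```

```bash
python3 - <<'E'
from h import *
s=r.observe();im=r.snapshot("wrist");cv2.imwrite("pics/w1.png",im);print(s["time_s"],s["tool_pos"])
np.save("w1.npy",np.array(s["tool_pos"]));np.save("w1r.npy",np.array(s["tcp_rot"]))
E
```

```text
1.35 [452.63739249  77.47983792 211.18394428]
```

View pics/w1.png

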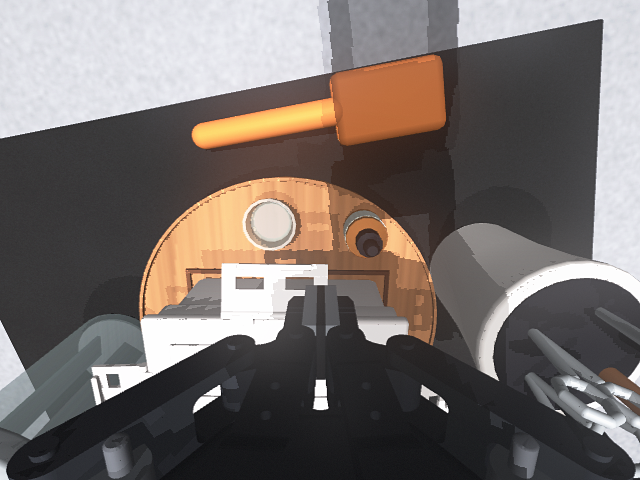

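The wrist view shows the near side clip open between columns 222 and 328 at row 264. The lid's near edge spans columns 141 to 407, and the dish and dropper are clear below. Let me check offsets.

```bash
python3 - <<'E'
from h import *
s=dict(tool_pos=np.load("w1.npy"),tcp_rot=np.load("w1r.npy"))
for uv,z in(((222,264),130),((328,264),130),((141,318),140),((407,320),140)):
    o,d=wray(uv,s);print(uv,(o+d*(z-o[2])/d[2]).round(1))
s=r.observe();print(s["tool_pos"],s["time_s"])
E
```

```text
(222, 264) [453.5   9.2 130. ]
(328, 264) [465.   81.2 130. ]
(141, 318) [480.2 -52.  140. ]
(407, 320) [510.6 129.2 140. ]
[451.23279145  79.33136007 210.90787491] 1.4
```

Emit:
arm_command(
  deltas=[
    [0, 0, 0, 0, 0, 0, 0],
    [0, 0, 0, 0, 0, 0, 0],
  ],
)

```text
time_s: 1.57
tool_pos: [449.8, 81.9, 210.8]
tcp_rot: [[-0.988, 0.152, -0.001], [0.152, 0.988, 0.001], [0.001, 0.0, -1.0]]
force: [-0.0, 0.9, 0.5]
gripper_width: -0.0
grip_force: 0.0
```

Emit:
arm_command(
  deltas=[
    [0, 0, 0, -15, -18, 0, 0],
    [0, 0, 0, -29, -35, 0, 0],
    [0, 0, 0, -29, -35, 15, 0],
    [0, 0, 0, -29, -35, 30, 0],
    [0, 0, 0, -29, -35, 45, 0],
    [0, 0, 0, -29, -35, 60, 0],
    [0, 0, 0, -29, -35, 70, 0],
    [0, 0, 0, -29, -35, 80, 0],
    [0, 0, 0, -29, -35, 90, 0],
    [0, 0, 0, -29, -35, 98, 0],
    [0, 0, 0, -29, -35, 105, 0],
    [0, 0, 0, -29, -35, 105, 0],
  ],
)

```text
time_s: 2.57
tool_pos: [475.2, 41.9, 106.2]
tcp_rot: [[-0.988, 0.153, 0.003], [0.153, 0.988, -0.0], [-0.003, 0.0, -1.0]]
force: [-0.4, 0.8, 0.3]
gripper_width: 0.001
grip_force: 0.0
```

Emit:
arm_command(
  deltas=[
    [0, 0, 0, -3, 0, 0, 0],
    [0, 0, 0, -6, 0, 0, 0],
    [0, 0, 0, -9, 0, 0, 0],
    [0, 0, 0, -9, 0, 0, 0],
  ],
)

```text
time_s: 2.9
tool_pos: [482.0, 40.7, 105.5]
tcp_rot: [[-0.988, 0.153, -0.003], [0.153, 0.988, 0.0], [0.003, -0.0, -1.0]]
force: [-2.7, 0.3, -2.4]
gripper_width: 0.0
grip_force: 1.3
```

Emit:
arm_command(
  deltas=[
    [0, 0, 0, -2, 0, 0, 0],
    [0, 0, 0, -4, 0, 0, 0],
    [0, 0, 0, -5, 0, 0, 0],
    [0, 0, 0, -5, 0, 0, 0],
  ],
)

```text
time_s: 3.23
tool_pos: [482.0, 40.7, 105.3]
tcp_rot: [[-0.988, 0.153, -0.014], [0.153, 0.988, 0.001], [0.014, -0.001, -1.0]]
force: [-15.9, 1.6, 11.3]
gripper_width: -0.001
grip_force: 8.2
```

Emit:
arm_command(
  deltas=[
    [0, 0, 0, 8, 0, 0, 0],
    [0, 0, 0, 20, 0, 0, 0],
    [0, 0, 0, 30, 0, -20, 0],
    [0, 0, 0, 35, 20, -50, 0],
    [0, 0, 0, 35, 40, -80, 0],
    [0, 0, 0, 35, 40, -95, 0],
    [0, 0, 0, 35, 40, -95, 0],
  ],
)

```text
time_s: 3.82
tool_pos: [463.5, 85.4, 206.5]
tcp_rot: [[-0.988, 0.152, 0.012], [0.152, 0.988, -0.0], [-0.012, 0.002, -1.0]]
force: [1.1, 0.2, 0.1]
gripper_width: -0.001
grip_force: 0.0
```

```bash
python3 - <<'E'
from h import *
s=r.observe();im=r.snapshot("wrist");cv2.imwrite("pics/w2.png",im);print(s["time_s"],s["tool_pos"])
E
```

```text
3.8167 [463.49967581  85.44182876 206.4649457 ]
```

View pics/w2.png

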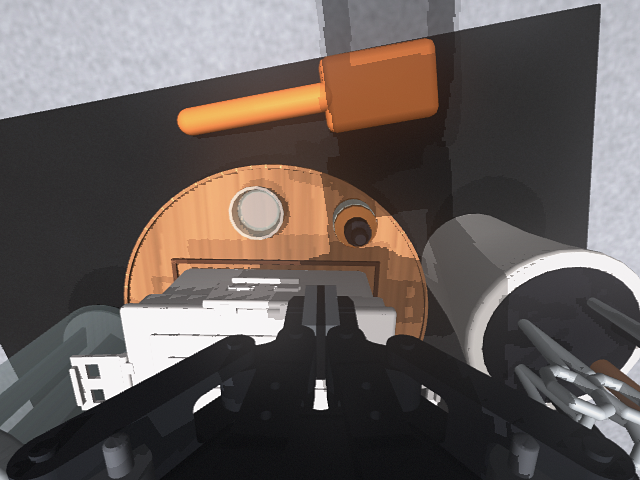

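The near side clip now hangs flat (around (265,285)), and the dish and dropper haven't moved. Next, the far side clip.

Emit:
arm_command(
  deltas=[
    [0, 0, 0, -20, -8, 0, 0],
    [0, 0, 0, -50, -16, 0, 0],
    [0, 0, 0, -85, -24, 0, 0],
    [0, 0, 0, -120, -32, 0, 0],
    [0, 0, 0, -155, -38, 0, 0],
    [0, 0, 0, -175, -42, 0, 0],
    [0, 0, 0, -184, -42, 0, 0],
    [0, 0, 0, -184, -42, 0, 0],
    [0, 0, 0, -184, -42, 5, 0],
  ],
)

```text
time_s: 4.62
tool_pos: [634.3, 15.0, 195.7]
tcp_rot: [[-0.988, 0.154, -0.001], [0.154, 0.988, 0.0], [0.001, 0.0, -1.0]]
force: [0.3, -0.8, -0.6]
gripper_width: -0.0
grip_force: 0.0
```

Emit:
arm_command(
  deltas=[
    [0, 0, 0, -5, 0, 10, 0],
    [0, 0, 0, -5, 0, 20, 0],
    [0, 0, 0, -5, 0, 30, 0],
    [0, 0, 0, -5, 0, 40, 0],
    [0, 0, 0, -5, 0, 50, 0],
    [0, 0, 0, -5, 0, 60, 0],
    [0, 0, 0, -5, 0, 70, 0],
    [0, 0, 0, -5, 0, 80, 0],
    [0, 0, 0, -5, 0, 90, 0],
    [0, 0, 0, -5, 0, 90, 0],
  ],
)

```text
time_s: 5.45
tool_pos: [639.1, 14.3, 105.2]
tcp_rot: [[-0.988, 0.153, -0.002], [0.153, 0.988, 0.0], [0.002, -0.0, -1.0]]
force: [0.4, -0.2, -0.0]
gripper_width: -0.001
grip_force: 0.4
```

Emit:
arm_command(
  deltas=[
    [0, 0, 0, 3, 0, 0, 0],
    [0, 0, 0, 6, 0, 0, 0],
    [0, 0, 0, 9, 0, 0, 0],
    [0, 0, 0, 9, 0, 0, 0],
  ],
)

```text
time_s: 5.78
tool_pos: [634.8, 14.9, 105.8]
tcp_rot: [[-0.988, 0.154, 0.011], [0.154, 0.988, -0.001], [-0.011, 0.0, -1.0]]
force: [13.6, -1.6, -8.5]
gripper_width: -0.0
grip_force: 6.6
```

Emit:
arm_command(
  deltas=[
    [0, 0, 0, 2, 0, 0, 0],
    [0, 0, 0, 2, 0, 0, 0],
    [0, 0, 0, 2, 0, 0, 0],
  ],
)

```text
time_s: 6.03
tool_pos: [634.8, 14.9, 105.9]
tcp_rot: [[-0.988, 0.154, 0.015], [0.154, 0.988, -0.001], [-0.015, 0.001, -1.0]]
force: [18.9, -0.9, -12.0]
gripper_width: 0.001
grip_force: 9.0
```

Emit:
arm_command(
  deltas=[
    [0, 0, 0, -8, 0, 0, 0],
    [0, 0, 0, -18, 0, 0, 0],
    [0, 0, 0, -26, -10, 0, 0],
    [0, 0, 0, -26, -30, 0, 0],
    [0, 0, 0, -26, -50, 0, 0],
    [0, 0, 0, -26, -62, 0, 0],
    [0, 0, 0, -26, -65, 0, 0],
    [0, 0, 0, -26, -65, 0, 0],
  ],
)

```text
time_s: 6.7
tool_pos: [644.0, -53.4, 105.9]
tcp_rot: [[-0.988, 0.155, -0.001], [0.155, 0.988, 0.0], [0.001, 0.0, -1.0]]
force: [-0.1, -0.1, -0.0]
gripper_width: -0.002
grip_force: 0.0
```

Emit:
arm_command(
  deltas=[
    [0, 0, 0, 8, 0, 0, 0],
    [0, 0, 0, 15, 0, 0, 0],
    [0, 0, 0, 19, 0, 0, 0],
    [0, 0, 0, 21, 0, 0, 0],
    [0, 0, 0, 22, 0, 0, 0],
    [0, 0, 0, 23, 0, 0, 0],
    [0, 0, 0, 24, 0, 0, 0],
    [0, 0, 0, 25.5, 0, 0, 0],
    [0, 0, 0, 27, 0, 0, 0],
    [0, 0, 0, 29, 0, 0, 0],
    [0, 0, 0, 31, 0, 0, 0],
    [0, 0, 0, 33, 0, 0, 0],
  ],
)

```text
time_s: 7.7
tool_pos: [614.4, -49.7, 107.2]
tcp_rot: [[-0.988, 0.153, 0.006], [0.153, 0.988, -0.005], [-0.007, -0.004, -1.0]]
force: [5.6, -6.8, -2.3]
gripper_width: 0.001
grip_force: 3.7
```

Emit:
arm_command(
  deltas=[
    [0, 0, 0, 2, 0, 0, 0],
    [0, 0, 0, 4, 0, 0, 0],
    [0, 0, 0, 6, 0, 0, 0],
    [0, 0, 0, 8, 0, 0, 0],
    [0, 0, 0, 9, 0, 0, 0],
    [0, 0, 0, 10, 0, 0, 0],
    [0, 0, 0, 10.5, 0, 0, 0],
    [0, 0, 0, 10.5, 0, 0, 0],
  ],
)

```text
time_s: 8.37
tool_pos: [605.6, -51.2, 108.0]
tcp_rot: [[-0.988, 0.154, 0.01], [0.154, 0.988, -0.009], [-0.011, -0.008, -1.0]]
force: [7.2, -13.0, -4.3]
gripper_width: -0.003
grip_force: 6.0
```

Emit:
arm_command(
  deltas=[
    [0, 0, 0, -4, 0, 0, 0],
    [0, 0, 0, -10, 0, 0, 0],
    [0, 0, 0, -25, 0, 0, 0],
    [0, 0, 0, -40, 0, 0, 0],
    [0, 0, 0, -45, 0, -20, 0],
    [0, 0, 0, -45, 0, -50, 0],
    [0, 0, 0, -45, 10, -80, 0],
    [0, 0, 0, -45, 20, -95, 0],
    [0, 0, 0, -45, 20, -95, 0],
  ],
)

```text
time_s: 9.12
tool_pos: [652.3, -31.0, 206.8]
tcp_rot: [[-0.988, 0.151, 0.009], [0.151, 0.989, 0.0], [-0.009, 0.001, -1.0]]
force: [1.1, -0.5, 0.2]
gripper_width: 0.004
grip_force: 0.0
```

```bash
python3 - <<'E'
from h import *
a=r.snapshot("top")[140:300,230:450];b=r.snapshot("scene")[170:350,180:410]
cv2.imwrite("pics/c3.png",cv2.resize(a,(792,576),interpolation=cv2.INTER_CUBIC))
cv2.imwrite("pics/c4.png",cv2.resize(b,(759,594),interpolation=cv2.INTER_CUBIC))
E
```

```text
(no output)
```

View pics/c4.png

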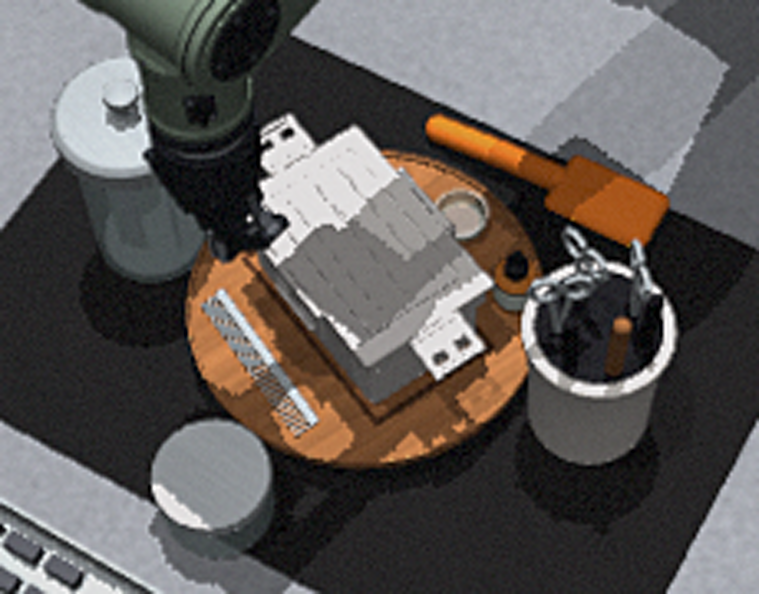

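The tub has turned. Dropper, dish and comb are riding along upright; the W end clip is at about (450,348). I'll compute the angle.

```bash
python3 - <<'E'
from h import *
S=lambda u,v:(180+u/3.3-.35,170+v/3.3-.35)
P=[plane("scene",S(*u),140) for u in((355,125),(495,285),(365,365))]
print(np.round(P),[np.degrees(np.arctan2(*(P[j]-P[i])[[1,0]])) for i,j in((0,1),(1,2))])
print("mid W edge",(P[1]+P[2])/2, "centre by diag",(P[0]+P[2])/2)
for u in((488,350),(435,380)):print(plane("scene",S(*u),132).round())
print("dropper top",plane("scene",S(516,262),108).round(), "before",plane("scene",S(511,233),108).round())
E
```

```text
[[467. -33. 140.]
 [541. 142. 140.]
 [652.  91. 140.]] [np.float64(67.18173309148575), np.float64(-24.536093931061668)]
mid W edge [596.38488379 116.48506845 140.        ] centre by diag [559.53591073  28.90299918 140.        ]
[590. 164. 132.]
[633. 142. 132.]
dropper top [497. 137. 108.] before [475. 120. 108.]
```

Angle is about 66.3°, which leaves enough room at both ends. For the W clip I'll turn the wrist so that the camera hangs over the tub rather than over the crock's tools.

Emit:
arm_command(
  deltas=[
    [0, 0, -0.1, 3, 7, 0, 0],
    [0, 0, -0.21, 9, 20, 0, 0],
    [0, 0, -0.33, 16, 36, 0, 0],
    [0, 0, -0.45, 24, 54, 0, 0],
    [0, 0, -0.57, 32, 72, 0, 0],
    [0, 0, -0.69, 40, 90, 0, 0],
    [0, 0, -0.81, 48, 108, 0, 0],
    [0, 0, -0.93, 55, 124, 0, 0],
    [0, 0, -1.05, 61, 138, 0, 0],
    [0, 0, -1.17, 66, 149, 0, 0],
    [0, 0, -1.27, 69, 155, 0, 0],
    [0, 0, -1.31, 69, 155, 0, 0],
  ],
)

```text
time_s: 10.22
tool_pos: [602.3, 132.2, 198.2]
tcp_rot: [[-0.398, -0.918, -0.006], [-0.918, 0.398, 0.0], [0.002, 0.006, -1.0]]
force: [-0.0, 0.4, -0.2]
gripper_width: -0.001
grip_force: 0.0
```

Emit:
arm_command(
  deltas=[
    [0, 0, 0, 0, 0, 0, 0],
    [0, 0, 0, 0, 0, 0, 0],
  ],
)

```text
time_s: 10.38
tool_pos: [603.3, 130.7, 199.0]
tcp_rot: [[-0.404, -0.915, -0.004], [-0.915, 0.404, -0.0], [0.002, 0.004, -1.0]]
force: [-0.9, -0.6, 0.8]
gripper_width: -0.001
grip_force: 0.0
```

Emit:
arm_command(
  deltas=[
    [0, 0, 0, -4, -3, 10, 0],
    [0, 0, 0, -4, -3, 22, 0],
    [0, 0, 0, -4, -3, 34, 0],
    [0, 0, 0, -4, -3, 46, 0],
    [0, 0, 0, -4, -3, 58, 0],
    [0, 0, 0, -4, -3, 68, 0],
    [0, 0, 0, -4, -3, 78, 0],
    [0, 0, 0, -4, -3, 87, 0],
    [0, 0, 0, -4, -3, 93, 0],
    [0, 0, 0, -4, -3, 93, 0],
  ],
)

```text
time_s: 11.22
tool_pos: [608.1, 133.2, 106.7]
tcp_rot: [[-0.403, -0.915, -0.002], [-0.915, 0.403, -0.001], [0.002, 0.002, -1.0]]
force: [-0.5, -0.4, -0.3]
gripper_width: -0.001
grip_force: 0.0
```

Emit:
arm_command(
  deltas=[
    [0, 0, 0, 3, 0, 0, 0],
    [0, 0, 0, 6, 0, 0, 0],
    [0, 0, 0, 9, 0, 0, 0],
    [0, 0, 0, 9, 0, 0, 0],
  ],
)

```text
time_s: 11.55
tool_pos: [605.8, 126.7, 108.4]
tcp_rot: [[-0.403, -0.915, 0.002], [-0.915, 0.403, 0.003], [-0.004, -0.0, -1.0]]
force: [2.6, 5.0, -3.9]
gripper_width: 0.001
grip_force: 2.9
```

Emit:
arm_command(
  deltas=[
    [0, 0, 0, 2, 0, 0, 0],
    [0, 0, 0, 4, 0, 0, 0],
    [0, 0, 0, 6, 0, 0, 0],
    [0, 0, 0, 6, 0, 0, 0],
  ],
)

```text
time_s: 11.88
tool_pos: [605.8, 126.6, 108.6]
tcp_rot: [[-0.403, -0.915, 0.009], [-0.915, 0.403, 0.013], [-0.015, -0.003, -1.0]]
force: [9.5, 19.3, -9.4]
gripper_width: 0.003
grip_force: 10.7
```

Emit:
arm_command(
  deltas=[
    [0, 0, 0, -8, 0, 0, 0],
    [0, 0, 0, -18, 0, -5, 0],
    [0, 0, 0, -24, 0, -30, 0],
    [0, 0, 0, -24, 0, -60, 0],
    [0, 0, 0, -20, 0, -88, 0],
    [0, 0, 0, 0, 2, -95, 0],
    [0, 0, 0, 30, 4, -95, 0],
    [0, 0, 0, 60, 6, -95, 0],
    [0, 0, 0, 90, 8, -95, 0],
    [0, 0, 0, 120, 8, -95, 0],
    [0, 0, 0, 150, 8, -95, 0],
    [0, 0, 0, 175, 8, -95, 0],
  ],
)

```text
time_s: 12.88
tool_pos: [529.9, -5.3, 202.9]
tcp_rot: [[-0.446, -0.895, -0.004], [-0.895, 0.445, -0.038], [0.036, -0.014, -0.999]]
force: [0.7, 0.3, 0.3]
gripper_width: 0.002
grip_force: 0.0
```

Emit:
arm_command(
  deltas=[
    [0, 0, 0, 20, 0, 0, 0],
    [0, 0, 0, 35, 0, 0, 0],
    [0, 0, 0, 42, 0, 0, 0],
    [0, 0, 0, 42, 0, 0, 0],
  ],
)

```text
time_s: 13.22
tool_pos: [514.8, -24.1, 202.4]
tcp_rot: [[-0.466, -0.885, -0.007], [-0.883, 0.466, -0.058], [0.055, -0.02, -0.998]]
force: [-0.7, 0.5, -1.1]
gripper_width: 0.0
grip_force: 0.0
```

```bash
python3 - <<'E'
from h import *
s=r.observe();print(s["q"].round(3) if hasattr(s["q"],"round") else s["q"],s["tool_pos"])
E
```

```text
[-0.179  0.111  1.715 -0.06   1.313 -2.82 ] [514.75815797 -24.13360683 202.44866224]
```

```bash
python3 - <<'E'
from h import *
from scipy.spatial.transform import Rotation as Q
s=r.observe();R=np.array(s["tcp_rot"])
T=np.array([[-.916,.402,0],[.402,.916,0],[0,0,-1.]])
print(Q.from_matrix(R.T@T).as_rotvec().round(3),(R.T@(np.array([505,-81,203])-s["tool_pos"])).round(1))
E
```

```text
[-0.057 -0.029  1.499] [ 54.8 -17.9   2.8]
```

Emit:
arm_command(
  deltas=[
    [-0.004, -0.002, 0.11, 3, -1, 0, 0],
    [-0.009, -0.004, 0.23, 8, -3, 0, 0],
    [-0.013, -0.007, 0.35, 13, -4, 1, 0],
    [-0.018, -0.009, 0.47, 18, -6, 1, 0],
    [-0.022, -0.011, 0.59, 23, -8, 1, 0],
    [-0.027, -0.014, 0.71, 28, -9, 2, 0],
    [-0.032, -0.016, 0.83, 33, -11, 2, 0],
    [-0.036, -0.018, 0.95, 38, -12, 2, 0],
    [-0.041, -0.021, 1.07, 43, -14, 2, 0],
    [-0.045, -0.023, 1.19, 48, -16, 3, 0],
    [-0.05, -0.025, 1.31, 52, -17, 3, 0],
    [-0.055, -0.028, 1.43, 55, -18, 3, 0],
  ],
)

```text
time_s: 14.22
tool_pos: [505.8, -80.8, 202.6]
tcp_rot: [[-0.94, 0.342, -0.002], [0.342, 0.94, -0.001], [0.001, -0.001, -1.0]]
force: [0.2, -0.0, 0.7]
gripper_width: -0.003
grip_force: 0.0
```

Emit:
arm_command(
  deltas=[
    [0, 0, 0.06, 0, 0, 0, 0],
    [0, 0, 0.07, 0, 0, 0, 0],
    [0, 0, 0.07, 0, 0, 0, 0],
  ],
)

```text
time_s: 14.47
tool_pos: [505.7, -80.7, 202.6]
tcp_rot: [[-0.916, 0.401, -0.002], [0.401, 0.916, -0.001], [0.001, -0.002, -1.0]]
force: [0.7, -0.6, -0.4]
gripper_width: 0.0
grip_force: 0.0
```

```bash
python3 - <<'E'
from h import *
s=r.observe();im=r.snapshot("wrist");cv2.imwrite("pics/w3.png",im);print(s["time_s"],s["tool_pos"],s["q"])
np.save("w3.npy",np.array(s["tool_pos"]));np.save("w3r.npy",np.array(s["tcp_rot"]))
E
```

```text
14.4667 [505.65564793 -80.68706042 202.64128301] [-0.32630481  0.09997699  1.7251853  -0.00177837  1.31776596 -1.48429268]
```

View pics/w3.png

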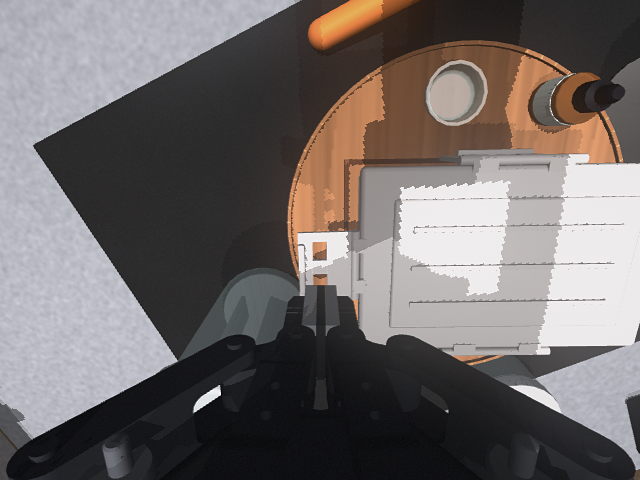

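The lid's edges are square with the picture, so the angle is right. The end clip stands out at columns 298–350 just beside the fingers, and both side clips look closed. Fold this one now.

Emit:
arm_command(
  deltas=[
    [0, 0, 0, 0, 0, 10, 0],
    [0, 0, 0, 0, 0, 22, 0],
    [0, 0, 0, 0, 0, 34, 0],
    [0, 0, 0, 0, 0, 46, 0],
    [0, 0, 0, 0, 0, 58, 0],
    [0, 0, 0, 0, 0, 68, 0],
    [0, 0, 0, 0, 0, 78, 0],
    [0, 0, 0, 0, 0, 88, 0],
    [0, 0, 0, 0, 0, 96, 0],
    [0, 0, 0, 0, 0, 96, 0],
  ],
)

```text
time_s: 15.35
tool_pos: [505.2, -80.6, 105.7]
tcp_rot: [[-0.915, 0.402, -0.002], [0.402, 0.915, -0.0], [0.002, -0.001, -1.0]]
force: [0.2, -0.0, -0.0]
gripper_width: 0.001
grip_force: 0.0
```

Emit:
arm_command(
  deltas=[
    [0, 0, 0, 0, 3, 0, 0],
    [0, 0, 0, 0, 6, 0, 0],
    [0, 0, 0, 0, 9, 0, 0],
    [0, 0, 0, 0, 9, 0, 0],
  ],
)

```text
time_s: 15.68
tool_pos: [506.8, -74.4, 105.4]
tcp_rot: [[-0.916, 0.401, -0.007], [0.401, 0.916, -0.005], [0.004, -0.007, -1.0]]
force: [-2.9, -6.1, -2.5]
gripper_width: 0.0
grip_force: 3.4
```

Emit:
arm_command(
  deltas=[
    [0, 0, 0, 0, 2, 0, 0],
    [0, 0, 0, 0, 4, 0, 0],
    [0, 0, 0, 0, 6, 0, 0],
    [0, 0, 0, 0, 6, 0, 0],
  ],
)

```text
time_s: 16.02
tool_pos: [506.8, -74.1, 105.5]
tcp_rot: [[-0.916, 0.4, -0.012], [0.4, 0.916, -0.015], [0.005, -0.019, -1.0]]
force: [-10.3, -22.3, 0.7]
gripper_width: -0.002
grip_force: 12.5
```

Emit:
arm_command(
  deltas=[
    [0, 0, 0, 0, -8, 0, 0],
    [0, 0, 0, 0, -18, 0, 0],
    [0, 0, 0, 10, -20, -25, 0],
    [0, 0, 0, 20, -20, -60, 0],
    [0, 0, 0, 40, -10, -95, 0],
    [0, 0, 0, 75, -10, -110, 0],
    [0, 0, 0, 110, 0, -120, 0],
    [0, 0, 0, 140, 0, -120, 0],
    [0, 0, 0, 140, 0, -120, 0],
  ],
)

```text
time_s: 16.77
tool_pos: [379.2, -8.5, 226.8]
tcp_rot: [[-0.916, 0.4, -0.003], [0.4, 0.916, 0.0], [0.003, -0.001, -1.0]]
force: [0.0, 0.5, -0.7]
gripper_width: -0.0
grip_force: 0.0
```

```bash
python3 - <<'E'
from h import *
s=r.observe();print(s["time_s"],s["tool_pos"])
w=r.snapshot("wrist");a=r.snapshot("top")[140:300,230:450];b=r.snapshot("scene")[170:350,180:410]
z=lambda i,h:cv2.resize(i,(400,h),interpolation=cv2.INTER_CUBIC)
cv2.imwrite("pics/f.png",np.vstack([np.hstack([z(a,291),z(b,291)]),np.hstack([z(w,300),np.zeros((300,400,3),np.uint8)])]))
E
```

```text
16.7667 [379.24578583  -8.48841006 226.75612513]
```

View pics/f.png

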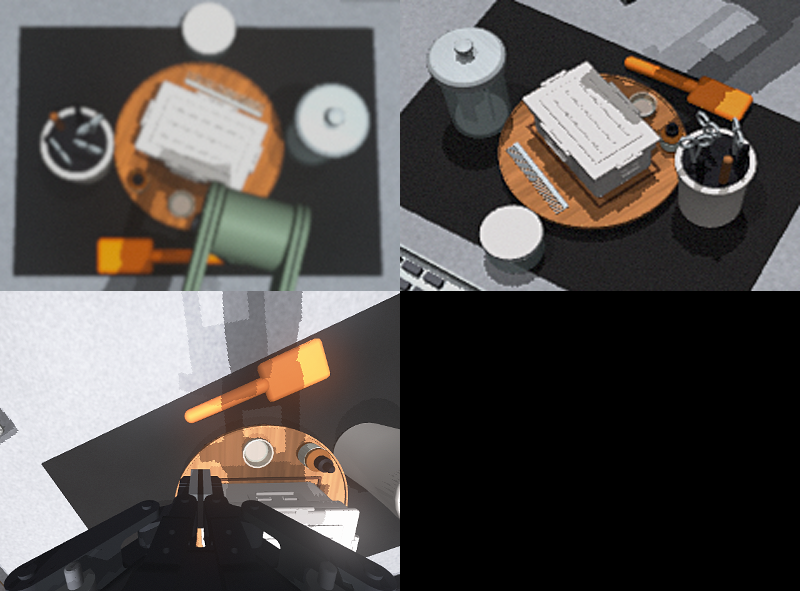

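The composite shows all four clips flat and nothing sticking out past the lid. Dropper, dish and comb are still in place, and the neighbouring things haven't moved.

```bash
python3 -c "
from rig import r
print(r.close_job())"
```

```text
the job is handed in; nothing more can be done
None
```

All four clips are folded flat; each was pressed against a firm stop at 16–22 N, which I took as clicked home. I turned the platter about 15° clockwise to reach the two end clips, everything else stayed in place, and I handed the job in at about 17 s; no verdict came back.

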